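# Clamp the ink bottle in the click-stop bottle holder

## Task

Stand the ink bottle upright in the bottle holder, between the back pad and the moving jaw, and let go of it. Then turn the holder's crank clockwise until you feel its torque limiter click (the handle gives way) and stop there: the bottle must be held tight, but turning on past the click to the solid stop behind it would crack the glass. Leave the crank as it is, and do not disturb the jar, eraser and sharpener.

Things in the scene. Friction and masses are not known exactly. Their poses are not given: they have to be found in the camera images.
- ink_bottle: Square dark glass ink bottle, the only one on the counter: body 46 x 46 x 36 mm, above it a neck and a round black cap 34 mm across, 57 mm high in all, about 0.11 kg. Origin at the centre of its underside, z up, x and y square to the side faces. Grasp across two opposite faces of the body.
- bottle_holder: Fixed holder: 8 mm base plate, 78 mm in x, -96 to +81 mm in y; grey housing (34 mm high) and crank round y = 45 mm. Origin on the counter, z up. Jaw (50 mm wide, 46 mm high) slides along -y, 12 mm per rad of crank; its floating rubber shoe stands out 0 to 7 mm and is pushed home with 3 N once the bottle meets the pad. Shoe starts 7 to 30 mm clear of a seated bottle. Neither is measured.
- back_pad: Fixed upright back pad of the holder, 50 mm wide in x, its top 46 mm above the counter. Origin in the middle of its foot on the base plate; its rubber face lies 7 mm from there along the holder's +y and looks along +y at the jaw.
- seat (a point): Point on the base plate's top, 8 mm above the counter, where the centre of the bottle's underside lies when the bottle is square against the back pad. Axes as the holder's. Set it down 4 to 5 mm from here toward +y, sides square to the holder; the jaw then pushes it to the pad. Fingers have free room on the bottle's +x and -x sides only.
- pivot (a point): On the crank's upright axis, 70 mm above the counter; axes as the holder's. Crank arm's top: 52 mm above the counter. Clockwise from above closes the jaw. The crank starts pointing between 0.6 rad short of the holder's -x and 1.4 rad past it, and swings clockwise by way of +y, away from the bottle. Turned back it loosens; let go, it springs back by what it gave way and the jaw stays tight.
- crank_grip (a point): Middle of the crank's upright black grip, 60 mm from the axis, 73 mm above the counter: a cylinder 19 mm thick, 52 to 94 mm above it, spinning freely on its pin. Turns with about 7 N, a shade more while the shoe goes home. With the shoe home it rises within 0.2 rad to 12 N: click, the handle gives way at 12 to 14 N for 0.2 rad, then a solid stop. The click presses the bottle with about 25 N.
- jar_white: White screw-lid jar, 60 mm across, 80 mm high, a bystander; origin at the centre of its underside.
- eraser: Small eraser in a card sleeve, 48 x 22 x 12 mm, a bystander; origin at the centre of its underside.
- sharpener: Small brass wedge sharpener, 25 x 15 x 13 mm, a bystander; origin at the centre of its underside.
Not all that is in view belongs to the job. What is shaped like the ink_bottle but pink is not meant.

How it is judged:
By the outcome, as a careful person would: the job done as asked, in the order asked, and still so for the second after the job is handed in, with the robot touching nothing.
It also fails if it takes over 72 s, if anything falls off the work surface, if the arm or the gripper's body presses on something with over 40 N, if the wrist force passes 120 N, or if a joint passes its speed limit or range.

## Robot

A 7-joint arm with a two-finger parallel gripper is mounted at the origin on a cart in front of the work surface, level with it; the furniture and walls round the work are solid. World frame = base frame: x ahead of the robot, y to its left, z up, the work surface at z = 0. Lengths are in m, angles in rad, forces in N, time in s.
With the tool pointing down it reaches from about 0.425 to 1.025 m from the base axis. Payload 9.4 kg.
Tool frame: the origin (TCP) lies at the very end of the fingers, on their centre line; the grasp point (between the pads) lies 19 mm behind it; z points along the fingers, y is the line along which they close (so a half turn about z gives the same grasp; the last joint's range is limited). The gripper opens to 93 mm and grips with 3 to 60 N. Pads are 15 mm wide; open, the fingers measure 128 mm over their backs; the gripper's body (75 mm by 188 mm) begins 65 mm behind the grasp point.
Start: joints at [1.169, 0.599, -0.003, 1.599, 0.002, 0.943, -0.08], TCP at [0.231, -0.687, 0.219] pointing down, gripper open.
Joint ranges: [-2.57, 2.57], [-0.35, 1.97], [-1.29, 1.29], [0.11, 2.56], [-1.05, 4.19], [0.11, 1.86], [-2.63, 2.63]. Speed limits (rad/s): [2.22, 2.22, 3.01, 3.01, 3.14, 3.14, 3.14].

## Interface

Orientations are given as a unit quaternion [w, x, y, z].
In Python, from workcell import sensors, read_camera, order, search_frame gives the robot as it stands.
- The arm moves only by the shell command python3 -m inch 'ROWS' [FORCE]. ROWS is JSON, a list of rows, each a list of 7 numbers: the closure, from 0 (fully open) to 1 (shut), then the shift along the tool's x, y, z in m, then the turn, a rotation vector about the tool's x, y, z in rad. In form: [[grip, tx, ty, tz, ax, ay, az], ...]. A call has 1 to 8 rows; each row is the pose to reach, as a shift and turn from the pose commanded when the call began, along the tool's axes at that moment; what a row does not reach only later rows make up. A row lasts 1/12 s, in which the tool goes at most 41.7 mm and 7.16 degrees, less where a joint would pass 70% of its speed; a pose out of reach is approached as far as the arm can. A call with a gripper value outside its range is refused whole. The fingers move at their own pace and stop on an object; FORCE is the grip in N (left out, the last holds). Time passes only in rows, so rows that repeat a pose let the fingers close. It gives the time, the measured TCP pose, the force, the opening and the grip force at its end, in the units of the state.
- sensors.get_obs(): the state, without advancing time (a new reading comes with each control period).
- read_camera(name): name is "scene" or "top" or "wrist"; returns a dict with "pixels" (384x512x3 uint8, blue, green, red), "camera_matrix" (3x3 intrinsics, pixels), "rvec" (rotation vector, rad) and "tvec" (3), from world to camera coordinates, as OpenCV has them. Camera axes: x right, y down, z forward; pixel columns grow to the right and rows downward; lengths in m; the calibration is good to about 2 mm. A picture is of the moment at which its call begins. There is no depth.
- order.hand_in(): hands the job in; it is judged then, once.
Trained networks look in a picture, given as the dict that the camera call returned (one of the last four; its "shot" number tells which), for a name from the list of things; names that differ only in an ending like _2 or _b are one class to them, and where a whole thing is asked for, a point or a joint stands for the part that bears it (a point fixed in the world has none). Each returns a list of dicts, best first, with "confidence" (0 to 1); they miss things now and then, are a little off and sometimes report something else, mostly with a low value. They report only what shows in the picture. A call takes as long as a camera call. They do not tell look-alikes from the thing itself.
- search_frame(picture, query): "bbox" ([centre column, centre row, width, height] in pixels, round what is visible of it).
The state is a dict: "clock": time; "joints": joint angles; "dq": joint speeds; "joint_torque": joint torques, N m; "tool_pos": TCP position; "ee_rot": TCP orientation; "wrist_force": force on the tool from outside, world axes, zero at the start; "moment": the same for the moment, N m; "opening": finger opening in m; "finger_force": force on a finger pad.
Only numpy, scipy, OpenCV 4.12 (cv2) and the standard library are available. Lean on these libraries where they do the work, as an engineer would, in place of code of your own. Each camera call takes 0.05 s, during which the arm holds its last target. There are 200 camera calls.

## Working session

There is one attempt and no reset: what is moved stays moved. The work goes in short steps, Python scripts to look and compute and a shell command to move; the robot and the scene stay as the last step left them, time stands still between calls to the robot, and variables do not carry over. Pictures are saved under pics/ and viewed, at most 10 in all, crops included, and the job is handed in when it is done.

```bash
mkdir -p pics; ls; cat > h.py <<'E'
import numpy as np,cv2,json
from workcell import sensors,read_camera,order,search_frame
from scipy.spatial.transform import Rotation as R
def quat(q): return R.from_quat([q[1],q[2],q[3],q[0]])
def ray(p,u,v,z):
    K=np.array(p["camera_matrix"]);Rm=cv2.Rodrigues(np.array(p["rvec"],float))[0];t=np.array(p["tvec"],float).ravel()
    d=Rm.T@np.linalg.inv(K)@np.array([u,v,1.]);c=-Rm.T@t
    return c+d*(z-c[2])/d[2]
def proj(p,X):
    return cv2.projectPoints(np.array(X,float).reshape(-1,1,3),np.array(p["rvec"],float),np.array(p["tvec"],float),np.array(p["camera_matrix"],float),None)[0].reshape(-1,2)
E
python3 - <<'E'
from h import *
o=sensors.get_obs();print({k:np.round(v,3).tolist() for k,v in o.items()})
for n in ["top","scene"]:
    p=read_camera(n);cv2.imwrite(f"pics/{n}0.png",p["pixels"])
    Rm=cv2.Rodrigues(np.array(p["rvec"],float))[0];print(n,"cam",-Rm.T@np.array(p["tvec"]).ravel())
    for q in ["ink_bottle","bottle_holder","back_pad","crank_grip","jar_white","eraser","sharpener"]:
        for r in search_frame(p,q)[:3]:
            print(n,q,np.round(r["bbox"],1),round(r["confidence"],2),np.round(ray(p,*r["bbox"][:2],0.03),3))
E
```

```text
pics
{'clock': 0.0, 'joints': [1.169, 0.6, -0.003, 1.6, 0.002, 0.943, -0.08], 'dq': [0.001, 0.001, -0.0, -0.001, 0.001, 0.002, 0.0], 'joint_torque': [-0.0, -76.509, 1.497, -25.235, -0.052, 0.017, 0.0], 'tool_pos': [0.231, -0.687, 0.218], 'ee_rot': [-0.001, 0.987, 0.162, -0.0], 'wrist_force': [0.001, 0.551, 0.25], 'moment': [-0.007, -0.039, -0.038], 'finger_force': 0.0, 'opening': 0.093}
top cam [ 0.39476803 -0.14581024  1.11696361]
top ink_bottle [152.3 132.1  21.3  21.1] 0.88 [0.8   0.144 0.03 ]
top ink_bottle [283.5 268.4  18.8  21.6] 0.82 [ 0.43  -0.237  0.03 ]
top ink_bottle [138.6 266.3  22.9  22.8] 0.68 [0.422 0.148 0.03 ]
top bottle_holder [209.7 240.2  75.7  35.9] 0.77 [ 0.498 -0.037  0.03 ]
top crank_grip [185.4 244.   22.1  32.3] 0.63 [0.485 0.028 0.03 ]
top jar_white [354.1 248.2  32.1  29.3] 0.84 [ 0.49  -0.426  0.03 ]
top eraser [250.7 276.1   9.2  16.4] 0.47 [ 0.407 -0.151  0.03 ]
top sharpener [330.2 206.8   6.4   5.4] 0.43 [ 0.601 -0.363  0.03 ]
scene cam [ 0.23771287 -0.55709668  0.77679454]
scene ink_bottle [275.8 245.3  25.6  27.2] 0.58 [ 0.548 -0.259  0.03 ]
scene ink_bottle [148.  174.8  24.6  23.8] 0.58 [0.419 0.138 0.03 ]
scene ink_bottle [234.2 270.2  27.7  29.4] 0.56 [ 0.43  -0.248  0.03 ]
scene bottle_holder [206.7 203.1  70.8  58.9] 0.82 [ 0.49  -0.048  0.03 ]
scene back_pad [224.9 220.8  19.7  16.5] 0.68 [ 0.494 -0.124  0.03 ]
scene crank_grip [188.1 180.1  35.   17.8] 0.66 [0.495 0.05  0.03 ]
scene jar_white [308.2 309.8  32.2  42.2] 0.78 [ 0.497 -0.422  0.03 ]
scene eraser [202.6 252.5  19.6  11.3] 0.7 [ 0.399 -0.163  0.03 ]
```

```bash
python3 - <<'E'
import cv2
t=cv2.imread("pics/top0.png");cv2.imwrite("pics/t1.png",cv2.resize(t[110:310,110:390],(784,560),interpolation=cv2.INTER_CUBIC))
s=cv2.imread("pics/scene0.png");cv2.imwrite("pics/s1.png",cv2.resize(s[140:340,110:390],(784,560),interpolation=cv2.INTER_CUBIC))
E
```

```text
(no output)
```

View pics/t1.png

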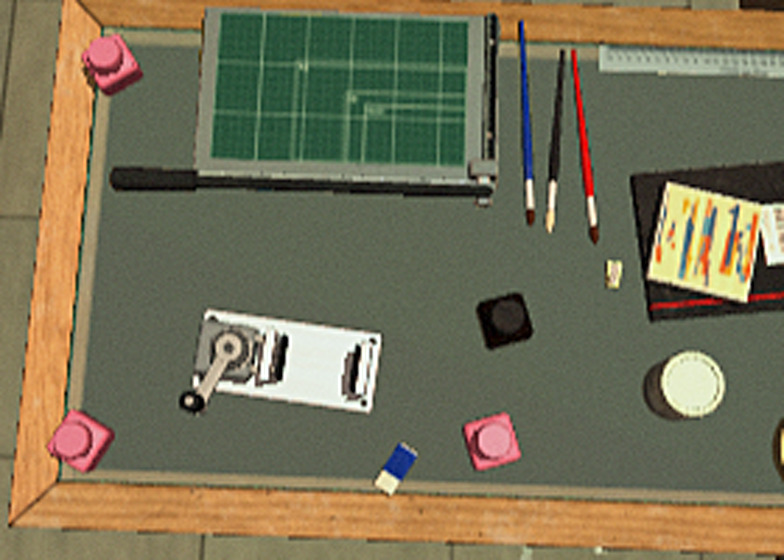

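View pics/s1.png

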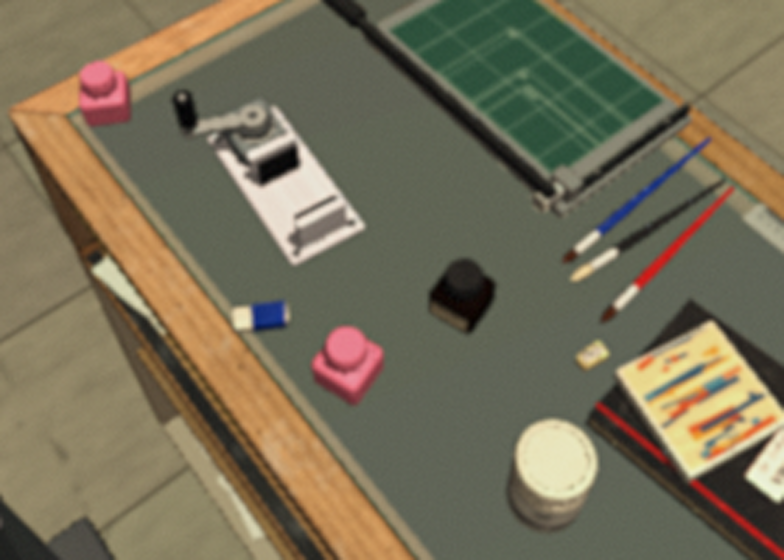

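The black bottle is at top px (290,224). The three look-alikes at (152,132), (283,268) and (138,266) are pink, so the dark one is meant. The holder lies around px (210,240), with its +y about world +y. The crank grip is at top px (178,253), about 0.6 rad past the holder's -x. I'll now work out coarse poses and the move to above the bottle.

```bash
cat >> h.py <<'E'
def go(pos,yaw=None):
    """shift/turn in tool axes to TCP pos (world); yaw = world angle of tool y, mod pi"""
    o=sensors.get_obs();r=quat(o["ee_rot"]);M=r.as_matrix();p=np.array(o["tool_pos"])
    s=M.T@(np.array(pos)-p);y=np.arctan2(M[1,1],M[0,1]);az=0
    if yaw is not None:
        d=(yaw-y+np.pi/2)%np.pi-np.pi/2; az=-d
        t=R.from_matrix(M).inv()*R.from_euler('z',d)*r
        print("tilt z",M[:,2].round(4))
    print("shift mm",(s*1000).round(1),"az",round(az,3),"tooly yaw",round(y,3),"q7",round(o["joints"][6],2),"t",o["clock"])
E
python3 - <<'E'
from h import *
p=read_camera("top")
im=p["pixels"]
c=lambda x,y:(110+x/2.8,110+y/2.8)
for n,x,y,z in [("bot cap",507,317,.057),("p1",207,310,.008),("p2",382,332,.008),("p3",371,412,.008),("pivot",228,347,.052),("grip",190,400,.094)]:
    print(n,ray(p,*c(x,y),z).round(4))
m=((im.max(2)<40)).astype(np.uint8);m[:, :275]=0;m[:,305:]=0;m[:205]=0;m[242:]=0
pts=cv2.findNonZero(m);r=cv2.minAreaRect(pts);print(r,ray(p,*r[0],.03))
go([0.55,-0.255,0.2],0)
w=read_camera("wrist");Rm=cv2.Rodrigues(np.array(w["rvec"],float))[0];o=sensors.get_obs()
M=quat(o["ee_rot"]).as_matrix();print("wristcam in tool",M.T@(-Rm.T@np.array(w["tvec"]).ravel()-o["tool_pos"]),"z",M.T@Rm[2], "f",w["camera_matrix"][0][0])
E
```

```text
bot cap [ 0.5478 -0.2529  0.057 ]
p1 [0.5513 0.04   0.008 ]
p2 [ 0.5356 -0.1344  0.008 ]
p3 [ 0.4569 -0.1266  0.008 ]
pivot [0.5105 0.0103 0.052 ]
grip [0.4571 0.0352 0.094 ]
((289.7615051269531, 223.87156677246094), (16.66617774963379, 17.04930877685547), 73.3007583618164) [ 0.5497992  -0.25207815  0.03      ]
tilt z [-0.e+00 -1.e-04 -1.e+00]
shift mm [ 439.9 -307.8   18.6] az -1.246 tooly yaw -1.246 q7 -0.08 t 0.85
wristcam in tool [ 0.07808778 -0.00118967 -0.16546699] z [-2.81622677e-01 -3.53483960e-04  9.59525165e-01] f 318.28597654430314
```

```bash
python3 -m inch '[[0,0.027,-0.019,0,0,0,-0.07],[0,0.055,-0.038,0.002,0,0,-0.15],[0,0.083,-0.058,0.004,0,0,-0.23],[0,0.11,-0.077,0.005,0,0,-0.31],[0,0.138,-0.096,0.006,0,0,-0.39],[0,0.165,-0.115,0.007,0,0,-0.47],[0,0.193,-0.135,0.008,0,0,-0.55],[0,0.22,-0.154,0.009,0,0,-0.62]]'
python3 - <<'E'
from h import *
go([0.53,-0.255,0.2],0)
E
```

```text
clock: 1.57
tool_pos: [0.3916, -0.4695, 0.2098]
ee_rot: [0.0, 0.89, 0.457, 0.0]
wrist_force: [0.1, 0.0, -0.5]
opening: 0.0927
finger_force: 0.0
tilt z [ 3.e-04 -3.e-04 -1.e+00]
shift mm [255.  -12.4   9.8] az -0.622 tooly yaw -0.622 q7 0.04 t 1.5667
```

```bash
python3 -m inch '[[0,0.032,-0.002,0.001,0,0,-0.08],[0,0.064,-0.003,0.003,0,0,-0.16],[0,0.096,-0.005,0.004,0,0,-0.24],[0,0.128,-0.006,0.005,0,0,-0.32],[0,0.16,-0.008,0.006,0,0,-0.4],[0,0.192,-0.009,0.008,0,0,-0.48],[0,0.224,-0.011,0.009,0,0,-0.55],[0,0.255,-0.012,0.01,0,0,-0.62]]'
python3 - <<'E'
from h import *
w=read_camera("wrist");cv2.imwrite("pics/w1.png",w["pixels"])
print(search_frame(w,"ink_bottle")[:2])
go([0.549,-0.252,0.2],0)
E
```

```text
clock: 2.23
tool_pos: [0.5311, -0.2558, 0.1997]
ee_rot: [0.0, 0.708, 0.706, 0.0]
wrist_force: [0.9, 0.0, 0.2]
opening: 0.0931
finger_force: 0.0
[{'bbox': [274.9, 172.2, 50.3, 50.9], 'confidence': 0.82}, {'bbox': [167.8, 160.5, 54.9, 55.0], 'confidence': 0.77}]
tilt z [ 0.0024  0.0023 -1.    ]
shift mm [-0.2 15.4 -0. ] az 0.004 tooly yaw 0.004 q7 0.11 t 2.3333
```

View pics/w1.png

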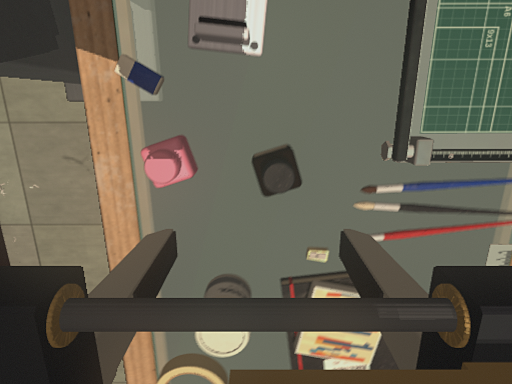

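```bash
python3 - <<'E'
from h import *
w=read_camera("wrist");im=w["pixels"]
m=(im.max(2)<60).astype(np.uint8);m[:140]=0;m[202:]=0;m[:,:245]=0;m[:,310:]=0
n,l,s,c=cv2.connectedComponentsWithStats(m);k=1+np.argmax(s[1:,4]);r=cv2.minAreaRect(cv2.findNonZero((l==k).astype(np.uint8)));print(r)
B=cv2.boxPoints(r);X=np.array([ray(w,*b,.036) for b in B]);print(X.round(4),X.mean(0).round(4))
e=np.diff(X[:,:2],axis=0);print(np.linalg.norm(e,axis=1),np.degrees(np.arctan2(e[:,1],e[:,0])))
b=search_frame(w,"ink_bottle")[0]["bbox"];print(ray(w,b[0],b[1],.03))
for f in ("cap",):
  print(ray(w,280,177,.057))
E
```

```text
((272.75677490234375, 175.73756408691406), (43.1199951171875, 41.91999816894531), 73.73979187011719)
[[ 0.5215 -0.2333  0.036 ]
 [ 0.5633 -0.2209  0.036 ]
 [ 0.5776 -0.2654  0.036 ]
 [ 0.5344 -0.2788  0.036 ]] [ 0.5492 -0.2496  0.036 ]
[0.04360899 0.04677946 0.04526826] [  16.59162662  -72.19751    -162.78755018]
[ 0.54847651 -0.2518325   0.03      ]
[ 0.55533012 -0.24554625  0.057     ]
```

```bash
python3 -m inch '[[0,0.002,0.009,0.02,0,0,-0.1],[0,0.005,0.018,0.05,0,0,-0.2],[0,0.005,0.018,0.08,0,0,-0.296],[0,0.005,0.018,0.1,0,0,-0.296],[0,0.005,0.018,0.1,0,0,-0.296]]'
python3 - <<'E'
from h import *
w=read_camera("wrist");print([ (b["bbox"],round(b["confidence"],2),ray(w,*b["bbox"][:2],.036).round(4)) for b in search_frame(w,"ink_bottle")[:2]])
cv2.imwrite("pics/w2.png",w["pixels"])
go([0.549,-0.251,0.006],0.30)
E
```

```text
clock: 2.85
tool_pos: [0.5453, -0.2534, 0.0957]
ee_rot: [-0.003, 0.599, 0.801, -0.001]
wrist_force: [-0.1, -0.7, 0.5]
opening: 0.0929
finger_force: 0.0
[([118.4, 148.9, 82.5, 65.9], 0.96, array([ 0.4365, -0.2372,  0.036 ])), ([266.4, 208.2, 58.2, 72.5], 0.9, array([ 0.5502, -0.2497,  0.036 ]))]
tilt z [-1.5e-03 -1.0e-04 -1.0e+00]
shift mm [ 2.   2.2 93.5] az -0.013 tooly yaw 0.287 q7 0.25 t 2.95
```

View pics/w2.png

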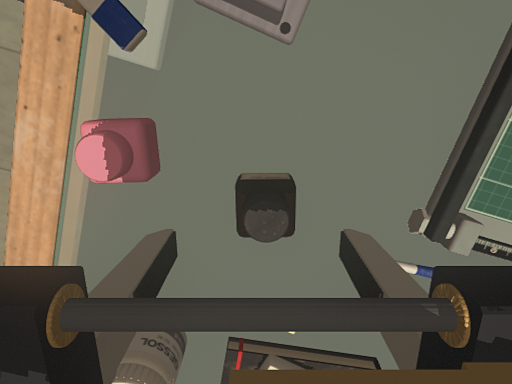

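```bash
python3 -m inch '[[0,0,0,0.03,0,0,0],[0,0,0,0.06,0,0,0],[0,0,0,0.08,0,0,0],[0,0,0,0.092,0,0,0],[0,0,0,0.092,0,0,0],[0.3,0,0,0.092,0,0,0],[0.6,0,0,0.092,0,0,0],[0.6,0,0,0.092,0,0,0]]' 20
python3 -m inch '[[0.7,0,0,0,0,0,0],[0.7,0,0,0,0,0,0],[0.7,0,0,0,0,0,0],[0.7,0,0,0,0,0,0]]' 20
python3 - <<'E'
from h import *
go([0.549,-0.251,0.1],-0.1)
E
```

```text
clock: 3.62
tool_pos: [0.5493, -0.2529, 0.0093]
ee_rot: [0.001, 0.598, 0.802, 0.0]
wrist_force: [0.8, -0.1, -0.8]
opening: 0.0775
finger_force: 0.0
clock: 3.95
tool_pos: [0.5485, -0.2525, 0.0079]
ee_rot: [0.0, 0.598, 0.802, -0.0]
wrist_force: [-0.4, 0.8, 0.2]
opening: 0.0511
finger_force: 0.0
tilt z [ 2.e-04 -2.e-04 -1.e+00]
shift mm [  1.2   1.  -92.1] az 0.39 tooly yaw 0.29 q7 0.17 t 3.95
```

```bash
python3 -m inch '[[0.8,0,0,0,0,0,0],[0.8,0,0,0,0,0,0],[0.8,0,0,0,0,0,0],[0.8,0,0,0,0,0,0]]' 20
python3 -m inch '[[0.8,0,0,-0.02,0,0,0],[0.8,0,0,-0.05,0,0,0],[0.8,0,0,-0.08,0,0,0],[0.8,0,0,-0.11,0,0,0],[0.8,0,0,-0.13,0,0,0],[0.8,0,0,-0.13,0,0,0]]'
python3 - <<'E'
from h import *
o=sensors.get_obs();print("z",o["tool_pos"])
p=read_camera("top");cv2.imwrite("pics/t2.png",cv2.resize(p["pixels"][210:270,165:255],(792,528),interpolation=cv2.INTER_CUBIC))
go([0.50,-0.16,0.14],-0.1)
E
```

```text
clock: 4.28
tool_pos: [0.5487, -0.2524, 0.0078]
ee_rot: [0.0, 0.597, 0.802, 0.0]
wrist_force: [-0.2, -0.5, 4.5]
opening: 0.0456
finger_force: 20.0
clock: 4.78
tool_pos: [0.5499, -0.253, 0.1414]
ee_rot: [0.002, 0.598, 0.802, 0.001]
wrist_force: [0.7, -0.1, -0.8]
opening: 0.0459
finger_force: 20.0
z [ 0.54990645 -0.25298374  0.1414053 ]
tilt z [ 0.0026 -0.0013 -1.    ]
shift mm [103.  -20.5  -1. ] az 0.39 tooly yaw 0.29 q7 0.27 t 4.8333
```

View pics/t2.png

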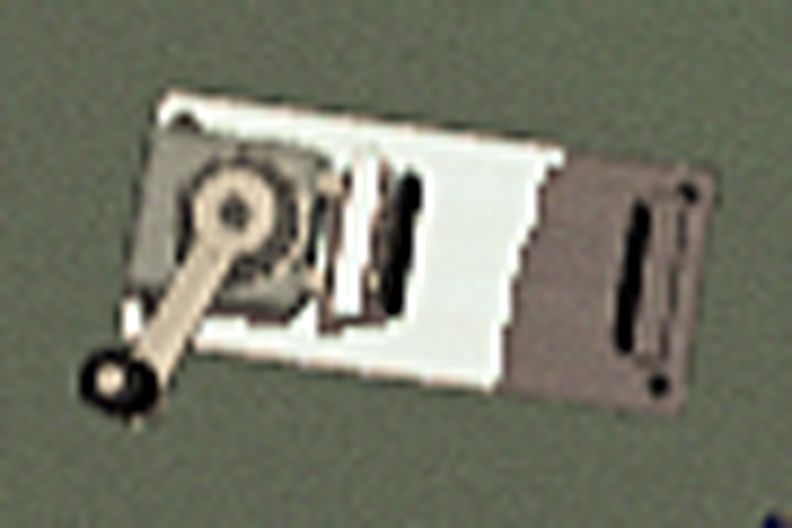

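```bash
python3 - <<'E'
from h import *
from scipy.optimize import least_squares
p=read_camera("top")
c=lambda x,y:np.array([165+(x+.5)/8.8-.5,210+(y+.5)/8.8-.5])
mod=np.array([[39,81,8],[39,-96,8],[-39,-96,8],[0,45,52]])/1e3
obs=np.array([c(165,92),c(712,168),c(682,410),c(235,210)])
def T(v,X): X=np.array(X,float);return np.c_[R.from_euler('z',v[2]).apply(X)]+[v[0],v[1],0]
s=least_squares(lambda v:(proj(p,T(v,mod))-obs).ravel(),[.5,-.04,-.1]);v=s.x
print("holder",v.round(4),"res",s.fun.reshape(-1,2).round(2))
def inv(X): return R.from_euler('z',-v[2]).apply(X-[v[0],v[1],0])*1e3
for n,x,y,z in [("pad face top R(edge top)",643,200,.046),("pad face bot",628,350,.046),("pad back top",690,200,.046),("shoe top",412,180,.046),("shoe bot",392,312,.046),("grip",115,380,.094),("pivot",235,210,.052),("bl",130,335,.008)]:
    X=ray(p,*c(x,y),z);print(n,X.round(4),inv(X).round(1))
E
```

```text
holder [ 0.507  -0.0337 -0.0995] res [[-0.4  -0.23]
 [ 0.5  -0.33]
 [ 0.01  0.36]
 [-0.1   0.16]]
pad face top R(edge top) [ 0.52   -0.1117  0.046 ] [ 20.7 -76.3  46. ]
pad face bot [ 0.4746 -0.1091  0.046 ] [-24.7 -78.2  46. ]
pad back top [ 0.5205 -0.1259  0.046 ] [ 22.6 -90.4  46. ]
shoe top [ 0.5235 -0.0414  0.046 ] [17.3 -6.  46. ]
shoe bot [ 0.4835 -0.0376  0.046 ] [-23.   -6.2  46. ]
grip [0.4573 0.0358 0.094 ] [-56.3  64.2  94. ]
pivot [0.5119 0.0108 0.052 ] [ 0.5 44.8 52. ]
bl [0.4766 0.0474 0.008 ] [-38.2  77.7   8. ]
```

The plate spans crop (165,92) to (682,410), the grip is at (115,380), the pad's dark rubber is at about x=625 and the shoe at about x=405. Next I'll approach with the bottle held, stop short of the pad and check it with the wrist camera.

```bash
python3 -m inch '[[0.8,0.02,-0.006,0,0,0,0.08],[0.8,0.045,-0.014,0,0,0,0.18],[0.8,0.07,-0.022,0,0,0,0.28],[0.8,0.095,-0.029,0,0,0,0.36],[0.8,0.095,-0.029,0,0,0,0.39],[0.8,0.095,-0.029,0,0,0,0.39],[0.8,0.095,-0.029,0,0,0,0.39]]'
python3 - <<'E'
from h import *
w=read_camera("wrist");im=w["pixels"].copy();np.save("w3.npy",im);json.dump({k:np.array(w[k]).tolist() for k in("camera_matrix","rvec","tvec")},open("w3.json","w"))
v=[.507,-.0337,-.0995]
def T(X): return R.from_euler('z',v[2]).apply(np.array(X,float)/1e3)+[v[0],v[1],0]
big=cv2.resize(im,(800,600),interpolation=cv2.INTER_CUBIC)
for a,b,col in [((-25,-73,46),(25,-73,46),(0,0,255)),((-25,-5,46),(25,-5,46),(0,255,0)),((-39,-96,8),(39,-96,8),(255,0,0)),((-39,-96,8),(-39,81,8),(255,0,0)),((39,-96,8),(39,81,8),(255,0,0)),((-56,64,94),(0,45,52),(0,255,255))]:
    q=proj(w,[T(a),T(b)])*800/512;cv2.line(big,tuple(map(int,q[0])),tuple(map(int,q[1])),col,1)
cv2.imwrite("pics/w3.png",big)
go([.5025,-.079,.14],-0.0995)
E
```

```text
clock: 5.47
tool_pos: [0.4933, -0.1698, 0.1367]
ee_rot: [-0.0, 0.741, 0.672, -0.001]
wrist_force: [0.3, -0.4, -1.2]
opening: 0.0461
finger_force: 20.0
tilt z [-9.e-04 -0.e+00 -1.e+00]
shift mm [91.6 -0.2 -3.2] az 0.001 tooly yaw -0.099 q7 -0.16 t 5.5167
```

View pics/w3.png

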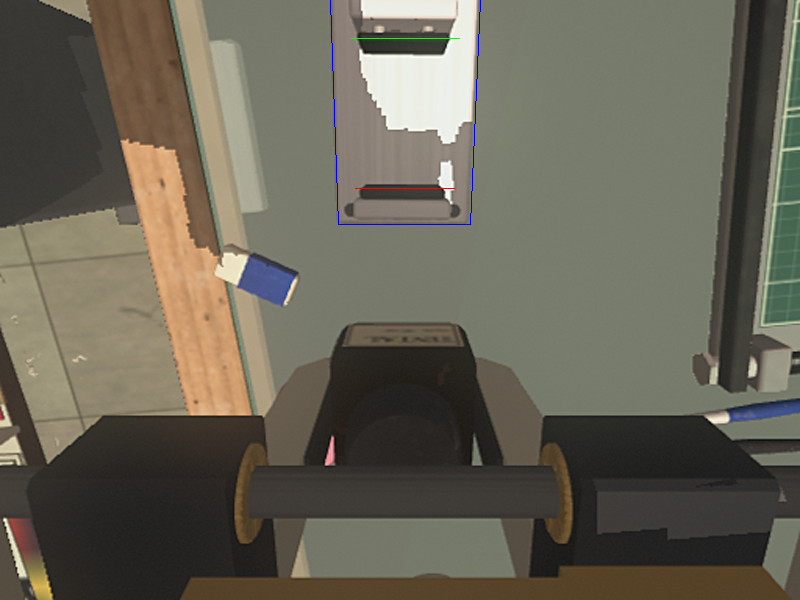

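```bash
python3 - <<'E'
from h import *
w=json.load(open("w3.json"));o=sensors.get_obs();M=quat(o["ee_rot"]).as_matrix();t=np.array(o["tool_pos"])
for off in (20,23,26):
    print(off,[ (proj(w,[t+M@(np.array([off,s,z])/1e3)])[0]*800/512).round(0).tolist() for z in(7.8,-28.2) for s in(-23,23)])
Rz=R.from_euler('z',-.0995)
for y in (-44.5,-45.5): print((Rz.apply([0,y/1e3,0])+[.507,-.0337,0]).round(4))
go([.5026,-.078,.14],-0.0995)
E
```

```text
20 [[343.0, 325.0], [468.0, 326.0], [330.0, 365.0], [484.0, 365.0]]
23 [[343.0, 318.0], [469.0, 318.0], [329.0, 356.0], [484.0, 356.0]]
26 [[343.0, 310.0], [469.0, 310.0], [329.0, 346.0], [485.0, 346.0]]
[ 0.5026 -0.078   0.    ]
[ 0.5025 -0.079   0.    ]
tilt z [-9.e-04 -0.e+00 -1.e+00]
shift mm [92.6 -0.2 -3.2] az 0.001 tooly yaw -0.099 q7 -0.16 t 5.5167
```

```bash
python3 -m inch '[[0.8,0.025,0,0,0,0,0],[0.8,0.05,0,0,0,0,0],[0.8,0.075,0,0,0,0,0],[0.8,0.092,0,0,0,0,0],[0.8,0.092,0,0.02,0,0,0],[0.8,0.092,0,0.045,0,0,0],[0.8,0.092,0,0.06,0,0,0],[0.8,0.092,0,0.06,0,0,0]]'
python3 - <<'E'
from h import *
go([.5026,-.0782,.0158],-0.0995)
E
```

```text
clock: 6.18
tool_pos: [0.5016, -0.0786, 0.0747]
ee_rot: [-0.002, 0.741, 0.671, -0.002]
wrist_force: [0.3, -1.0, -1.3]
opening: 0.0458
finger_force: 20.0
tilt z [-4.4e-03  3.0e-04 -1.0e+00]
shift mm [ 0.5  1.2 58.8] az 0.0 tooly yaw -0.099 q7 -0.39 t 6.1833
```

```bash
python3 -m inch '[[0.8,0,0.001,0.02,0,0,0],[0.8,0,0.001,0.035,0,0,0],[0.8,0,0.001,0.05,0,0,0],[0.8,0,0.001,0.055,0,0,0],[0.8,0,0.001,0.055,0,0,0],[0.8,0,0.001,0.055,0,0,0]]'
python3 - <<'E'
from h import *
go([.5026,-.0782,.0158],-0.0995)
p=read_camera("scene");cv2.imwrite("pics/s2.png",cv2.resize(p["pixels"][150:250,150:280],(780,600),interpolation=cv2.INTER_CUBIC))
E
```

```text
clock: 6.68
tool_pos: [0.504, -0.0785, 0.023]
ee_rot: [0.0, 0.742, 0.671, -0.0]
wrist_force: [0.2, 0.5, -0.3]
opening: 0.0458
finger_force: 20.0
tilt z [-0.e+00 -1.e-04 -1.e+00]
shift mm [ 0.2 -1.4  7.2] az -0.001 tooly yaw -0.1 q7 -0.43 t 6.6833
```

View pics/s2.png

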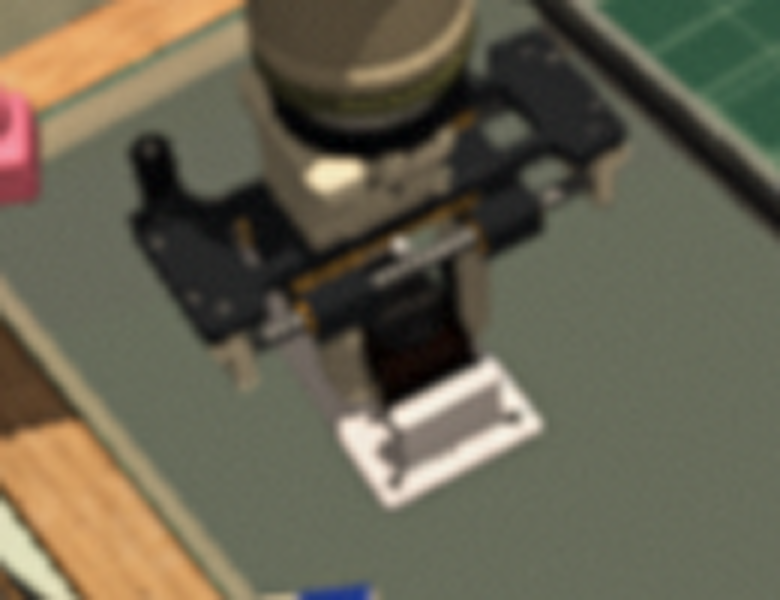

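```bash
python3 -m inch '[[0.8,0,-0.0005,0.003,0,0,0],[0.8,0,-0.001,0.0055,0,0,0],[0.8,0,-0.001,0.0055,0,0,0],[0.8,0,-0.001,0.0055,0,0,0]]'
python3 -m inch '[[0.8,0,0,0.0015,0,0,0],[0.8,0,0,0.0015,0,0,0],[0.8,0,0,0.0015,0,0,0]]'
```

```text
clock: 7.07
tool_pos: [0.5026, -0.0781, 0.0173]
ee_rot: [0.0, 0.742, 0.671, 0.0]
wrist_force: [-0.1, -0.0, -1.4]
opening: 0.0459
finger_force: 20.0
clock: 7.32
tool_pos: [0.5028, -0.0781, 0.0158]
ee_rot: [0.0, 0.742, 0.671, 0.0]
wrist_force: [-0.1, 0.5, 1.3]
opening: 0.0459
finger_force: 20.0
```

```bash
python3 -m inch '[[0.8,0,0,0.0004,0,0,0],[0.7,0,0,0.0004,0,0,0],[0.6,0,0,0.0004,0,0,0],[0.4,0,0,0,0,0,0],[0.2,0,0,0,0,0,0],[0.2,0,0,0,0,0,0],[0.2,0,0,0,0,0,0],[0.2,0,0,0,0,0,0]]'
python3 -m inch '[[0.2,0,0,-0.02,0,0,0],[0.2,0,0,-0.05,0,0,0],[0.2,0,0,-0.08,0,0,0],[0.2,0,0,-0.12,0,0,0],[0.2,0,0,-0.14,0,0,0],[0.2,0,0,-0.14,0,0,0]]'
python3 - <<'E'
from h import *
p=read_camera("top")
cv2.imwrite("pics/t3.png",cv2.resize(p["pixels"][210:270,165:255],(792,528),interpolation=cv2.INTER_CUBIC))
go([.507,-.16,.156],-0.0995)
E
```

```text
clock: 7.98
tool_pos: [0.5026, -0.0781, 0.0155]
ee_rot: [-0.0, 0.742, 0.671, -0.0]
wrist_force: [-0.4, 0.6, 0.1]
opening: 0.0724
finger_force: 0.0
clock: 8.48
tool_pos: [0.5046, -0.0784, 0.1597]
ee_rot: [0.002, 0.742, 0.671, 0.002]
wrist_force: [-0.4, 0.4, -0.6]
opening: 0.0746
finger_force: 0.0
tilt z [ 4.4e-03 -7.0e-04 -1.0e+00]
shift mm [-80.8  11.4   1.7] az -0.001 tooly yaw -0.101 q7 -0.32 t 8.5333
```

```bash
python3 - <<'E'
from h import *
w=read_camera("wrist");im=w["pixels"]
v=[.507,-.0337,-.0995]
def T(X): return R.from_euler('z',v[2]).apply(np.array(X,float)/1e3)+[v[0],v[1],0]
print(search_frame(w,"crank_grip")[:2])
big=cv2.resize(im,(800,600),interpolation=cv2.INTER_CUBIC)
for a,b,col in [((-25,-72,46),(25,-72,46),(0,0,255)),((-25,-6,46),(25,-6,46),(0,255,0)),((-23,-21.5,44),(23,-21.5,44),(255,0,255)),((-39,-96,8),(-39,81,8),(255,0,0)),((39,-96,8),(39,81,8),(255,0,0)),((-56.8,64.5,52),(-56.8,64.5,94),(0,255,255)),((0,45,52),(-56.8,64.5,52),(0,255,255))]:
    q=proj(w,[T(a),T(b)])*800/512;cv2.line(big,tuple(map(int,q[0])),tuple(map(int,q[1])),col,1)
cv2.imwrite("pics/w4.png",big)
E
```

```text
[{'bbox': [212.8, 71.2, 116.1, 66.9], 'confidence': 0.58}]
```

View pics/w4.png

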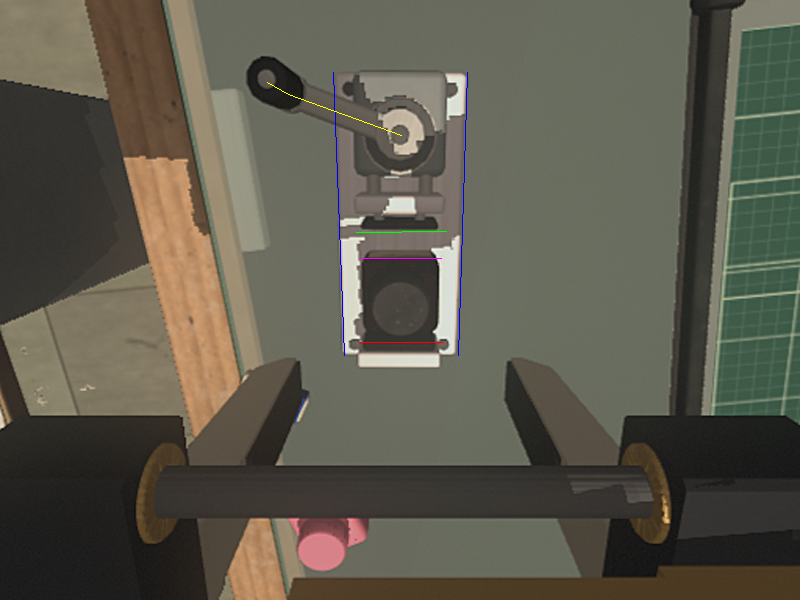

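```bash
python3 - <<'E'
from h import *
w=read_camera("wrist")
v=[.507,-.0337,-.0995]
Rz=R.from_euler('z',v[2])
X=ray(w,266*.64,77*.64,.094);Y=ray(w,400*.64,135*.64,.055);h=lambda X:Rz.inv().apply(X-[v[0],v[1],0])*1e3
print(X,h(X),h(Y))
d=(h(X)-[0,45,0])[:2];th=np.arctan2(d[1],-d[0]);print("past -x",th,np.linalg.norm(d))
g=Rz.apply(np.array([-60*np.cos(th),45+60*np.sin(th),0])/1e3)+[v[0],v[1],0];print("grip",g)
go([g[0],g[1],.16],-0.0995);go([g[0],g[1],.062],-0.0995)
E
```

```text
[0.45545653 0.03820286 0.094     ] [-58.43106597  66.42710604  94.        ] [-2.50190874 44.82009767 55.        ]
past -x 0.35148072609545805 62.235924864305886
grip [0.45746891 0.03722833 0.        ]
tilt z [-0.0015  0.     -1.    ]
shift mm [110.4 -55.8  -5.3] az -0.001 tooly yaw -0.1 q7 -0.32 t 8.6833
tilt z [-0.0015  0.     -1.    ]
shift mm [110.4 -55.7  92.7] az -0.001 tooly yaw -0.1 q7 -0.32 t 8.6833
```

```bash
python3 -m inch '[[0.2,0.025,-0.013,0,0,0,0],[0.2,0.055,-0.028,0,0,0,0],[0.2,0.085,-0.043,0,0,0,0],[0.2,0.11,-0.056,0,0,0,0],[0.2,0.11,-0.056,0.02,0,0,0],[0.2,0.11,-0.056,0.05,0,0,0],[0.2,0.11,-0.056,0.08,0,0,0],[0.2,0.11,-0.056,0.09,0,0,0]]'
python3 -m inch '[[0.3,0,0,0.003,0,0,0],[0.5,0,0,0.003,0,0,0],[0.7,0,0,0.003,0,0,0]]' 10
python3 - <<'E'
from h import *
go([.4575,.0372,.062],-0.0995)
E
```

```text
clock: 9.35
tool_pos: [0.4557, 0.0372, 0.0616]
ee_rot: [-0.002, 0.741, 0.671, -0.002]
wrist_force: [-0.0, 0.1, -0.1]
opening: 0.0744
finger_force: 0.0
clock: 9.6
tool_pos: [0.4576, 0.037, 0.0624]
ee_rot: [-0.0, 0.741, 0.671, -0.001]
wrist_force: [0.8, 1.0, 0.2]
opening: 0.059
finger_force: 0.0
tilt z [-1.2e-03 -2.0e-04 -1.0e+00]
shift mm [ 0.1 -0.1  0.4] az -0.0 tooly yaw -0.1 q7 -0.69 t 9.6
```

Close softly to 10 N, then firm up to 40 N.

```bash
python3 -m inch '[[0.8,0,0,0,0,0,0],[0.9,0,0,0,0,0,0],[1,0,0,0,0,0,0],[1,0,0,0,0,0,0],[1,0,0,0,0,0,0],[1,0,0,0,0,0,0],[1,0,0,0,0,0,0],[1,0,0,0,0,0,0]]' 10
python3 -m inch '[[1,0,0,0,0,0,0],[1,0,0,0,0,0,0],[1,0,0,0,0,0,0]]' 40
cat > f.py <<'E'
from h import *
v=[.507,-.0337,-.0995];Rz=R.from_euler('z',v[2])
o=sensors.get_obs();t=Rz.inv().apply(np.array(o["tool_pos"])-[v[0],v[1],0])*1e3-[0,45,0];F=Rz.inv().apply(o["wrist_force"])
th=np.arctan2(t[1],-t[0]);r=np.hypot(t[0],t[1])
tan=np.array([np.sin(th),np.cos(th)]);rad=np.array([-np.cos(th),np.sin(th)])
print(f"th {th:.3f} r {r:.1f} z {t[2]:.1f} Ftan(resist) {-F[:2]@tan:.1f} Frad(out) {F[:2]@rad:.1f} Fz {F[2]:.1f} open {o['opening']:.4f}")
E
python3 f.py
```

```text
clock: 10.27
tool_pos: [0.4575, 0.0369, 0.0627]
ee_rot: [-0.0, 0.742, 0.671, -0.0]
wrist_force: [-2.5, 0.4, 2.9]
opening: 0.0187
finger_force: 10.0
clock: 10.52
tool_pos: [0.4575, 0.0369, 0.0626]
ee_rot: [-0.0, 0.742, 0.671, -0.0]
wrist_force: [-2.9, 0.0, 4.0]
opening: 0.0181
finger_force: 40.0
th 0.346 r 59.8 z 62.6 Ftan(resist) 1.2 Frad(out) 2.6 Fz 4.0 open 0.0181
```

```bash
python3 -m inch '[[1,0.0034,0.0013,0,0,0,0],[1,0.0067,0.0028,0,0,0,0],[1,0.0098,0.0045,0,0,0,0],[1,0.0129,0.0064,0,0,0,0],[1,0.0158,0.0085,0,0,0,0],[1,0.0186,0.0108,0,0,0,0],[1,0.0213,0.0132,0,0,0,0],[1,0.0238,0.0157,0,0,0,0]]'
cat > tab.py <<'E'
import numpy as np,sys
a,b,st=map(float,sys.argv[1:4])
P=lambda t:np.array([60*np.sin(t),-60*np.cos(t)])
while a<b-1e-6:
    print(f"{a:.3f}:",[ (P(a+st*(i+1))-P(a)).round(1).tolist() for i in range(8)]);a+=8*st
E
python3 f.py; python3 tab.py .826 2.3 .06
```

```text
clock: 11.18
tool_pos: [0.4741, 0.0578, 0.0623]
ee_rot: [-0.0, 0.742, 0.671, -0.002]
wrist_force: [-5.4, -3.7, 5.5]
opening: 0.018
finger_force: 40.0
th 0.797 r 59.9 z 62.3 Ftan(resist) 6.6 Frad(out) 0.5 Fz 5.5 open 0.0180
0.826: [[2.4, 2.7], [4.6, 5.6], [6.6, 8.6], [8.4, 11.7], [10.0, 14.9], [11.5, 18.1], [12.7, 21.5], [13.8, 25.0]]
1.306: [[0.8, 3.5], [1.5, 7.0], [1.9, 10.6], [2.1, 14.2], [2.1, 17.8], [1.8, 21.4], [1.4, 25.0], [0.7, 28.5]]
1.786: [[-0.9, 3.5], [-2.0, 6.9], [-3.2, 10.3], [-4.7, 13.6], [-6.4, 16.7], [-8.3, 19.8], [-10.3, 22.8], [-12.5, 25.6]]
2.266: [[-2.4, 2.7], [-4.9, 5.2], [-7.6, 7.6], [-10.5, 9.9], [-13.4, 11.9], [-16.5, 13.8], [-19.7, 15.4], [-23.0, 16.9]]
```

```bash
python3 -m inch '[[1,0.0024,0.0027,0,0,0,0],[1,0.0046,0.0056,0,0,0,0],[1,0.0066,0.0086,0,0,0,0],[1,0.0084,0.0117,0,0,0,0],[1,0.01,0.0149,0,0,0,0],[1,0.0115,0.0181,0,0,0,0],[1,0.0127,0.0215,0,0,0,0],[1,0.0138,0.025,0,0,0,0]]'; python3 f.py
python3 -m inch '[[1,0.0008,0.0035,0,0,0,0],[1,0.0015,0.007,0,0,0,0],[1,0.0019,0.0106,0,0,0,0],[1,0.0021,0.0142,0,0,0,0]]'; python3 f.py
python3 -m inch '[[1,0,0.0036,0,0,0,0],[1,-0.0003,0.0072,0,0,0,0],[1,-0.0007,0.0108,0,0,0,0],[1,-0.0014,0.0143,0,0,0,0]]'; python3 f.py
```

```text
clock: 11.85
tool_pos: [0.5002, 0.0698, 0.0623]
ee_rot: [-0.001, 0.742, 0.671, -0.002]
wrist_force: [-7.3, -0.2, 4.4]
opening: 0.0182
finger_force: 40.0
th 1.281 r 59.8 z 62.3 Ftan(resist) 7.2 Frad(out) 1.2 Fz 4.4 open 0.0182
clock: 12.18
tool_pos: [0.5146, 0.0708, 0.0622]
ee_rot: [-0.001, 0.741, 0.671, -0.002]
wrist_force: [-6.5, 1.1, 6.1]
opening: 0.0183
finger_force: 40.0
th 1.524 r 59.8 z 62.2 Ftan(resist) 6.6 Frad(out) 0.7 Fz 6.1 open 0.0183
clock: 12.52
tool_pos: [0.5288, 0.0683, 0.0623]
ee_rot: [-0.001, 0.741, 0.671, -0.002]
wrist_force: [-6.9, 2.2, 4.9]
opening: 0.0183
finger_force: 40.0
th 1.765 r 59.8 z 62.3 Ftan(resist) 7.3 Frad(out) 0.1 Fz 4.9 open 0.0183
```

```bash
python3 - <<'E'
import numpy as np
P=lambda t:np.array([60*np.sin(t),-60*np.cos(t)])
a=1.786
while a<3.2: print(round(a,3),[(P(a+.03*(i+1))-P(a)).round(1).tolist() for i in range(4)]);a+=.12
E
python3 -m inch '[[1,-0.0004,0.0018,0,0,0,0],[1,-0.0009,0.0035,0,0,0,0],[1,-0.0014,0.0052,0,0,0,0],[1,-0.0019,0.0069,0,0,0,0]]'; python3 f.py
```

```text
1.786 [[-0.4, 1.8], [-0.9, 3.5], [-1.4, 5.2], [-2.0, 6.9]]
1.906 [[-0.6, 1.7], [-1.3, 3.4], [-2.0, 5.0], [-2.8, 6.6]]
2.026 [[-0.8, 1.6], [-1.7, 3.2], [-2.6, 4.7], [-3.5, 6.3]]
2.146 [[-1.0, 1.5], [-2.0, 3.0], [-3.1, 4.4], [-4.3, 5.8]]
2.266 [[-1.2, 1.4], [-2.4, 2.7], [-3.6, 4.0], [-4.9, 5.2]]
2.386 [[-1.3, 1.2], [-2.7, 2.4], [-4.1, 3.5], [-5.5, 4.6]]
2.506 [[-1.5, 1.0], [-3.0, 2.0], [-4.5, 3.0], [-6.0, 3.9]]
2.626 [[-1.6, 0.9], [-3.2, 1.7], [-4.8, 2.4], [-6.5, 3.2]]
2.746 [[-1.7, 0.7], [-3.4, 1.3], [-5.1, 1.9], [-6.8, 2.4]]
2.866 [[-1.7, 0.5], [-3.5, 0.9], [-5.3, 1.2], [-7.0, 1.5]]
2.986 [[-1.8, 0.3], [-3.6, 0.5], [-5.4, 0.6], [-7.2, 0.7]]
3.106 [[-1.8, 0.0], [-3.6, 0.0], [-5.4, -0.1], [-7.2, -0.2]]
clock: 12.85
tool_pos: [0.5354, 0.0659, 0.0623]
ee_rot: [-0.001, 0.741, 0.671, -0.001]
wrist_force: [-6.2, 1.8, 4.8]
opening: 0.018
finger_force: 40.0
th 1.883 r 59.9 z 62.3 Ftan(resist) 6.4 Frad(out) -0.8 Fz 4.8 open 0.0180
```

```bash
python3 -m inch '[[1,-0.0006,0.0017,0,0,0,0],[1,-0.0013,0.0034,0,0,0,0],[1,-0.002,0.005,0,0,0,0],[1,-0.0028,0.0066,0,0,0,0]]' >/dev/null; python3 f.py
python3 -m inch '[[1,-0.0008,0.0016,0,0,0,0],[1,-0.0017,0.0032,0,0,0,0],[1,-0.0026,0.0047,0,0,0,0],[1,-0.0035,0.0063,0,0,0,0]]'>/dev/null; python3 f.py
```

```text
th 2.002 r 59.9 z 62.3 Ftan(resist) 7.8 Frad(out) -0.9 Fz 5.1 open 0.0179
th 2.122 r 59.9 z 62.3 Ftan(resist) 6.6 Frad(out) -1.2 Fz 5.2 open 0.0181
```

```bash
python3 - <<'E'
from h import *
p=read_camera("scene");cv2.imwrite("pics/s3.png",cv2.resize(p["pixels"][150:250,150:280],(780,600),interpolation=cv2.INTER_CUBIC))
E
```

View pics/s3.png

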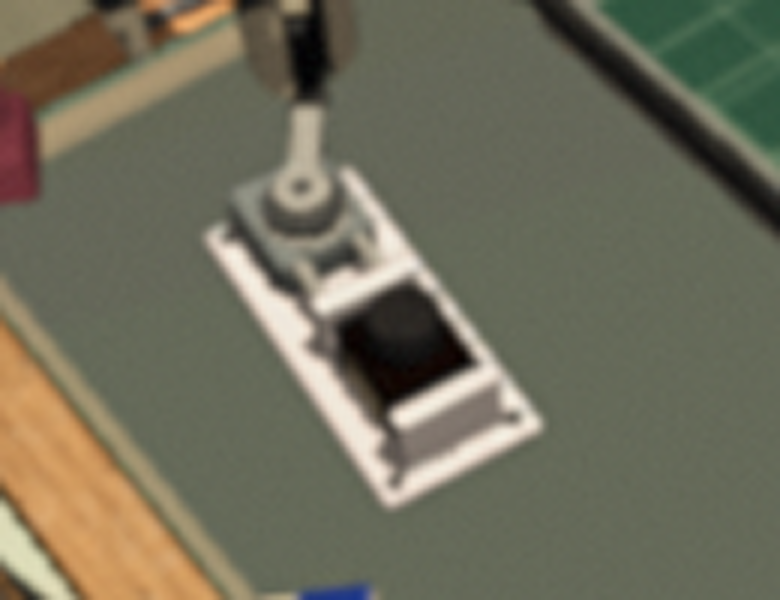

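```bash
python3 -m inch '[[1,-0.001,0.0015,0,0,0,0],[1,-0.002,0.003,0,0,0,0]]' >/dev/null; python3 f.py
python3 -m inch '[[1,-0.0011,0.0014,0,0,0,0],[1,-0.0023,0.0028,0,0,0,0]]'>/dev/null; python3 f.py
```

```text
th 2.178 r 60.0 z 62.3 Ftan(resist) 7.1 Frad(out) -1.7 Fz 4.0 open 0.0182
th 2.238 r 59.9 z 62.3 Ftan(resist) 7.4 Frad(out) -1.2 Fz 4.6 open 0.0180
```

```bash
python3 -m inch '[[1,-0.0012,0.0014,0,0,0,0],[1,-0.0024,0.0027,0,0,0,0]]' >/dev/null; python3 f.py
python3 -m inch '[[1,-0.0012,0.0013,0,0,0,0],[1,-0.0025,0.0025,0,0,0,0]]'>/dev/null; python3 f.py
```

```text
th 2.299 r 59.9 z 62.3 Ftan(resist) 8.2 Frad(out) -1.7 Fz 4.3 open 0.0182
th 2.356 r 60.0 z 62.3 Ftan(resist) 7.3 Frad(out) -2.3 Fz 4.6 open 0.0180
```

Commanded about 2.386.

```bash
python3 -m inch '[[1,-0.0013,0.0012,0,0,0,0],[1,-0.0027,0.0024,0,0,0,0]]' >/dev/null; python3 f.py; python3 f.py
```

```text
th 2.416 r 60.0 z 62.3 Ftan(resist) 7.1 Frad(out) -2.3 Fz 3.9 open 0.0178
th 2.416 r 60.0 z 62.3 Ftan(resist) 7.1 Frad(out) -2.3 Fz 3.9 open 0.0178
```

```bash
python3 -m inch '[[1,-0.0014,0.0011,0,0,0,0],[1,-0.0028,0.0022,0,0,0,0]]' >/dev/null; python3 f.py
```

```text
th 2.474 r 60.0 z 62.3 Ftan(resist) 7.8 Frad(out) -2.4 Fz 4.5 open 0.0186
```

```bash
python3 -m inch '[[1,-0.0015,0.001,0,0,0,0],[1,-0.0015,0.001,0,0,0,0]]' >/dev/null; python3 f.py
```

```text
th 2.513 r 60.1 z 62.4 Ftan(resist) 5.2 Frad(out) -1.8 Fz 4.5 open 0.0184
```

```bash
python3 -m inch '[[1,-0.0015,0.001,0,0,0,0],[1,-0.003,0.0019,0,0,0,0]]' >/dev/null; python3 f.py
```

```text
th 2.560 r 60.0 z 62.4 Ftan(resist) 7.6 Frad(out) -2.9 Fz 4.0 open 0.0183
```

```bash
python3 -m inch '[[1,-0.0016,0.0009,0,0,0,0],[1,-0.0031,0.0018,0,0,0,0]]' >/dev/null; python3 f.py
```

```text
th 2.609 r 60.1 z 62.4 Ftan(resist) 11.8 Frad(out) -3.1 Fz 5.4 open 0.0184
```

```bash
python3 -m inch '[[1,-0.0016,0.0008,0,0,0,0],[1,-0.0032,0.0016,0,0,0,0]]' >/dev/null; python3 f.py
```

```text
th 2.655 r 60.1 z 62.4 Ftan(resist) 12.3 Frad(out) -2.4 Fz 5.1 open 0.0184
```

```bash
for i in 1 2 3 4; do python3 -m inch '[[1,0,0,0,0,0,0]]' >/dev/null; python3 f.py; done; python3 -m inch '[[1,-0.0016,0.0007,0,0,0,0]]' >/dev/null; python3 f.py; for i in 1 2 3; do python3 -m inch '[[1,0,0,0,0,0,0]]' >/dev/null; python3 f.py; done
```

```text
th 2.659 r 60.1 z 62.4 Ftan(resist) 11.5 Frad(out) -3.1 Fz 4.4 open 0.0181
th 2.655 r 60.1 z 62.4 Ftan(resist) 11.4 Frad(out) -3.5 Fz 4.1 open 0.0179
th 2.653 r 60.1 z 62.4 Ftan(resist) 10.4 Frad(out) -2.0 Fz 5.0 open 0.0179
th 2.653 r 60.1 z 62.4 Ftan(resist) 10.7 Frad(out) -2.8 Fz 5.3 open 0.0183
th 2.675 r 60.1 z 62.4 Ftan(resist) 12.8 Frad(out) -3.2 Fz 5.2 open 0.0182
th 2.684 r 60.1 z 62.4 Ftan(resist) 11.8 Frad(out) -2.6 Fz 4.3 open 0.0181
th 2.681 r 60.1 z 62.4 Ftan(resist) 12.1 Frad(out) -1.8 Fz 4.8 open 0.0184
th 2.681 r 60.1 z 62.4 Ftan(resist) 11.9 Frad(out) -2.9 Fz 4.2 open 0.0182
```

```bash
python3 -m inch '[[1,-0.0017,0.0007,0,0,0,0]]' >/dev/null; for i in 1 2 3 4; do python3 -m inch '[[1,0,0,0,0,0,0]]' >/dev/null; python3 f.py; done
```

```text
th 2.713 r 60.1 z 62.4 Ftan(resist) 12.0 Frad(out) -3.3 Fz 5.7 open 0.0182
th 2.711 r 60.1 z 62.4 Ftan(resist) 12.5 Frad(out) -3.2 Fz 4.9 open 0.0179
th 2.710 r 60.1 z 62.4 Ftan(resist) 12.2 Frad(out) -3.8 Fz 5.3 open 0.0181
th 2.709 r 60.1 z 62.4 Ftan(resist) 12.0 Frad(out) -3.5 Fz 5.0 open 0.0179
```

```bash
python3 -m inch '[[1,-0.0017,0.0006,0,0,0,0]]' >/dev/null; for i in 1 2 3 4; do python3 -m inch '[[1,0,0,0,0,0,0]]' >/dev/null; python3 f.py; done
```

```text
th 2.741 r 60.1 z 62.4 Ftan(resist) 11.7 Frad(out) -3.4 Fz 4.3 open 0.0181
th 2.738 r 60.1 z 62.4 Ftan(resist) 12.7 Frad(out) -2.7 Fz 4.3 open 0.0180
th 2.738 r 60.1 z 62.4 Ftan(resist) 12.3 Frad(out) -2.9 Fz 4.9 open 0.0182
th 2.737 r 60.1 z 62.4 Ftan(resist) 12.1 Frad(out) -3.0 Fz 4.3 open 0.0184
```

```bash
python3 -m inch '[[1,-0.0017,0.0006,0,0,0,0]]' >/dev/null; for i in 1 2 3 4; do python3 -m inch '[[1,0,0,0,0,0,0]]' >/dev/null; python3 f.py; done
```

```text
th 2.769 r 60.1 z 62.4 Ftan(resist) 12.9 Frad(out) -3.0 Fz 5.5 open 0.0182
th 2.767 r 60.1 z 62.4 Ftan(resist) 12.5 Frad(out) -1.9 Fz 3.4 open 0.0185
th 2.766 r 60.1 z 62.4 Ftan(resist) 13.4 Frad(out) -3.3 Fz 4.4 open 0.0182
th 2.766 r 60.1 z 62.4 Ftan(resist) 12.3 Frad(out) -3.8 Fz 4.4 open 0.0182
```

The force went 11.0, 11.9, 12.2, 12.2, 12.8 N over 0.11 rad. It reached 12 N at about 2.69 rad and then levelled off, so the limiter has clicked and I'm about 0.08 rad into its give. Stop here, open and lift away.

```bash
python3 -m inch '[[0.7,0,0,0,0,0,0],[0.6,0,0,0,0,0,0],[0.5,0,0,0,0,0,0],[0.4,0,0,0,0,0,0],[0.4,0,0,0,0,0,0],[0.4,0,0,0,0,0,0],[0.4,0,0,0,0,0,0],[0.4,0,0,0,0,0,0]]' 10
python3 -m inch '[[0.4,0,0,-0.01,0,0,0],[0.4,0,0,-0.03,0,0,0],[0.4,0,0,-0.05,0,0,0],[0.4,0,0,-0.08,0,0,0],[0.4,0.02,0,-0.1,0,0,0],[0.4,0.05,0,-0.1,0,0,0],[0.4,0.06,0,-0.1,0,0,0],[0.4,0.06,0,-0.1,0,0,0]]'
python3 - <<'E'
from h import *
p=read_camera("scene");a=cv2.resize(p["pixels"][150:340,120:340],(660,570),interpolation=cv2.INTER_CUBIC);cv2.imwrite("pics/s4.png",a)
E
```

```text
clock: 17.82
tool_pos: [0.5708, 0.0235, 0.0626]
ee_rot: [0.0, 0.742, 0.671, 0.0]
wrist_force: [-0.3, -0.0, 0.0]
opening: 0.0557
finger_force: 0.0
clock: 18.48
tool_pos: [0.5768, 0.0866, 0.1637]
ee_rot: [-0.0, 0.74, 0.672, 0.001]
wrist_force: [0.4, -0.0, -0.3]
opening: 0.0557
finger_force: 0.0
```

View pics/s4.png

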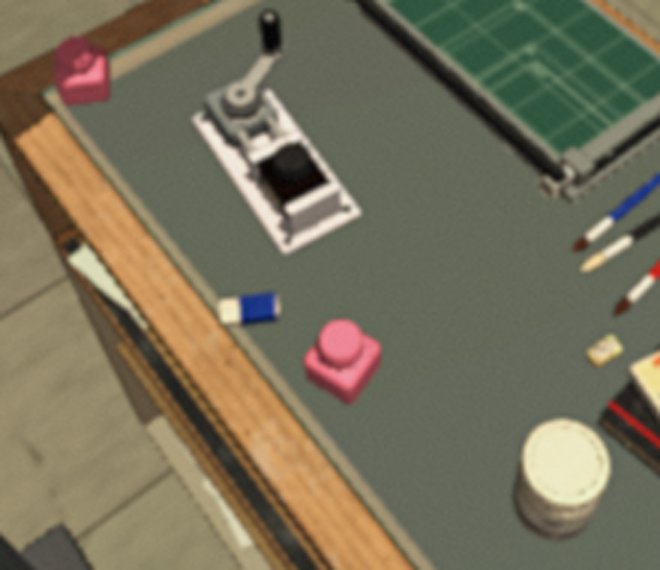

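The bottle at crop (292,175) is clamped between jaw and pad. The crank was left at (268,35), and the jar, eraser and sharpener haven't moved.

```bash
python3 -c "
from workcell import order
print(order.hand_in())"
```

```text
the job is handed in; nothing more can be done
None
```

The ink bottle stands upright in the holder, clamped between pad and jaw; I turned the crank just past its click (about 12–13 N), short of the solid stop, let go of it and handed the job in at about 18.5 s, with the jar, eraser and sharpener untouched.

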